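# Cap the rivet jar and hold its sprung retaining arm open

### The job

The amber rivet jar in the grey bench holder is ready to be swapped. First screw its black cap fully home (clockwise seen from above, until the red end of the grip bar lines up with the red fin on the jar); then take the orange peg of the brass retaining arm and swing the arm away from the jar, towards the robot, against its spring all the way to its stop, and finish holding it there with the fingers so that a colleague can lift the jar out. Do not let go of the arm at the end, and leave the other things on the table where they are.

Things in the scene. Friction and masses are not known exactly. Their poses are not given: they have to be found in the camera images.
- holder: Fixed bench holder: grey base plate 200 x 220 x 12 mm. Origin: on the table under the jar's axis; z up; x points from the brass arm through the jar to the red fin (at x = +40 mm). Its yaw varies up to 0.45 rad. The amber jar, 70 mm in diameter, top at z = 95 mm, is held firmly in it. Two black stop posts, 10 mm thick, top at z = 64 mm, stand beside the arm's rest and end positions.
- cap (a joint): Turn of the jar's screw cap about the vertical jar axis, rad: 0 = fully home (hard stop), grows anticlockwise seen from above as it is unscrewed. It starts between 0.6 and 1.25. It turns with a steady friction of about 0.12 N m, stays where left, does not rise and cannot come off.
- cap_grip (a point): Centre of the cap's grip bar, on the jar axis, 125 mm above the table. The black cap is a disc 68 mm in diameter from z = 95 to 113 mm; on it stands the grey grip bar 52 mm long, 12 mm wide, from z = 113 to 137 mm, one end red. This frame's x axis runs along the bar to the red end; at joint 0 it is the holder's x axis.
- gate (a joint): Turn of the brass retaining arm about its vertical pivot, rad: 0 = at rest across the front of the jar, 0.8 = at its stop; grows anticlockwise seen from above, the peg swinging towards the holder's -x. A spring always pulls it back: about 3 N at the peg at 0, 7 N at 0.8. The arm is a bar 14 mm wide from z = 51 to 63 mm.
- gate_peg (a point): Point on the axis of the orange upright peg at the arm's end, 95 mm above the table. The peg is a cylinder 14 mm in diameter from z = 61 to 113 mm, 135 mm from the pivot axis. Its axes are those of the arm: y radially outwards from the pivot, -x the direction in which it swings open.
- gate_pivot (a point): Point on the arm's vertical pivot axis, 95 mm above the table, fixed to the holder at x = -50, y = -75 mm of its frame.
- bag_left: Bystander: lime box handbag 90 x 190 x 140 mm with a wrapped handle up to 190 mm, origin under its centre.
- bag_right: Bystander: lime box handbag like the other, origin under its centre.
- tape_roll: Bystander: tan tape roll lying flat, 104 mm in diameter, 24 mm high, origin under its centre.
- hammer: Bystander: hammer with a wooden handle and steel head lying on the table, 260 mm long, 26 mm high, origin under the middle of its length.
- spare_jar: Bystander: loose closed amber jar, 66 mm in diameter, 85 mm high, no holder; not the jar to be capped. Origin under its centre.
- clasp: Bystander: brass bag clasp lying flat beside the holder, about 55 x 44 x 8 mm, origin under its plate.
- spool: Bystander: white spool standing beside the holder, 40 mm in diameter, 42 mm high, origin under its centre.

How it is judged:
On the way, in this order (a step that is already met when the one before it is completed fails the run):
1. the cap is screwed fully home (value of joint cap below 0.07 rad), for 0.2 s.
2. the fingers have swung the retaining arm to its stop (value of joint gate above 0.74 rad and contact force between the fingers and gate above 1.5 N), for 0.3 s.
At the end, for the whole second after the job is handed in: The cap is home (within 0.09 rad of its stop) and the brass arm is within 0.06 rad of its 0.8 rad stop, still, and held there by the fingers (contact force above 1.5 N) through the last second (all of step 2 and value of joint cap below 0.09 rad and velocity of joint gate between -0.1 and 0.1 rad/s); the arm keeps its last pose, push and grip.
It fails at once if another thing on the table was moved by more than 30 mm (distance of any of bag_left, bag_right, tape_roll, hammer, spare_jar, clasp, spool from where it was at the start of the episode above 0.03 m).
It also fails if it takes over 45 s, if anything falls off the work surface, if the arm or the gripper's body presses on something with over 40 N, if the wrist force passes 120 N, or if a joint passes its speed limit or range.

### The arm

A 6-joint arm with a two-finger parallel gripper is mounted at the origin on the work surface. World frame = base frame: x ahead of the robot, y to its left, z up, the work surface at z = 0. Lengths are in m, angles in rad, forces in N, time in s.
With the tool pointing down it reaches from about 0.325 to 0.9 m from the base axis. Payload 6.1 kg.
Tool frame: the origin (TCP) lies on the centre line of the jaws, within the pads' length; the fingertips stand 14 mm ahead of it and the grasp point (between the pads) lies 5 mm behind it (arm.finger_overhang is the distance from the TCP to the fingertips, in m); z points along the fingers, y is the line along which they close (so a half turn about z gives the same grasp; the last joint's range is limited). The gripper opens to 87 mm and grips with 3 to 60 N. Pads are 19 mm wide; open, the fingers measure 117 mm over their backs; the gripper's body (75 mm by 190 mm) begins 51 mm behind the grasp point.
Start: joints at [-1.444, 0.22, 1.526, -0, 1.395, -0.126], TCP at [0.156, -0.605, 0.237] pointing down, gripper open.
Joint ranges: [-2.98, 2.98], [-0.91, 2.08], [0.09, 2.57], [-1.24, 4.39], [0.2, 2.65], [-2.68, 2.68]. Speed limits (rad/s): [2.57, 2.57, 3.01, 3.14, 3.14, 3.14].

### API

Orientations are given as a unit quaternion [x, y, z, w].
In Python, from station import arm gives the robot as it stands.
- The arm moves only by the tool arm_command, never from a script. Its argument "moves" is text: rows parted by semicolons, each of 5 numbers parted by spaces: the opening, from 0 (shut) to 1 (fully open), then the shift along the tool's x, y, z in cm, then the turn about the tool's z in degrees. In form: claw tx ty tz roll; .... A call has 1 to 12 rows; each row shifts and turns the commanded pose from where the row before left it, along the tool's axes as they then stand; what a row does not reach is not made up. A row lasts 1/8 s, in which the tool goes at most 62.5 mm and 10.7 degrees, less where a joint would pass 70% of its speed; a pose out of reach is approached as far as the arm can. A call with a gripper value outside its range is refused whole. The fingers move at their own pace and stop on an object; "grip_force" is the grip in N (left out, the last holds). Time passes only in rows, so rows that do not move let the fingers close. It gives the time, the measured TCP pose, the force, the opening and the grip force at its end, in the units of the state.
- arm.get_state(): the state, without advancing time (a new reading comes with each control period).
- arm.grab_frame(name): name is "scene" or "top"; returns (picture, depth): 480x640x3 uint8, red, green, blue; 480x640 float32, m along the optical axis (not along the pixel's ray), 0 where there is no reading.
- arm.camera_params(name): a dict with "fx", "fy", "cx", "cy" (pixels), "xyz" and "rotation" of the camera in the world. Camera axes: x right, y down, z forward; pixel columns grow to the right and rows downward; lengths in m; the calibration is good to about 2 mm. A picture is of the moment at which its call begins. camera_params takes no time and is no camera call.
- arm.finish_job(): hands the job in; it is judged then, once.
The state is a dict: "t": time; "q": joint angles; "dq": joint speeds; "effort": joint torques, N m; "ee_pos": TCP position; "eef_rot": TCP orientation; "wrist_force": force on the tool from outside, world axes, zero at the start; "ft_torque": the same for the moment, N m; "gripper_width": finger opening in m; "grasp_force": force on a finger pad.
Only numpy, scipy, OpenCV 4.12 (cv2) and the standard library are available. Lean on these libraries where they do the work, as an engineer would, in place of code of your own. Each camera call takes 0.05 s, during which the arm holds its last target. There are 200 camera calls.

## Working session

There is one attempt and no reset: what is moved stays moved. The work goes in short steps, Python scripts to look and compute and a tool call to move; the robot and the scene stay as the last step left them, time stands still between calls to the robot, and variables do not carry over. Pictures are saved under pics/ and viewed, at most 10 in all, crops included, and the job is handed in when it is done.

Besides the shell and the picture viewer there is one more tool, called in YAML: its name, and indented under it one key for each argument. arm_command: Moves the arm, as the interface text tells. Its arguments: {"type":"object","properties":{"moves":{"type":"string"},"grip_force":{"type":"number"}},"required":["moves"]}

```bash
mkdir -p pics; cat > h.py <<'E'
import numpy as np, cv2
from station import arm
from scipy.spatial.transform import Rotation as R
def grab(n):
    p,d=arm.grab_frame(n); c=arm.camera_params(n)
    v,u=np.mgrid[0:480,0:640]
    P=np.stack([(u-c['cx'])/c['fx']*d,(v-c['cy'])/c['fy']*d,d],-1)
    M=np.array(c['rotation']); M=M if M.shape==(3,3) else R.from_quat(M).as_matrix()
    W=P@M.T+np.array(c['xyz']); W[d==0]=np.nan
    return p,W
E
python3 - <<'E'
from h import *
for n in('top','scene'):
    p,W=grab(n); cv2.imwrite(f'pics/{n}0.png',p[...,::-1]); np.save(n,W); np.save(n+'p',p)
    print(arm.camera_params(n))
print(arm.get_state())
E
```

```text
{'fx': 470.93857509335953, 'fy': 470.93857509335953, 'cx': 324.8709983769276, 'cy': 240.0680253731614, 'xyz': array([ 0.46104776, -0.00971986,  1.35901797]), 'rotation': array([ 0.70891153, -0.70431617,  0.02620327, -0.02639237])}
{'fx': 439.6982936824539, 'fy': 439.6982936824539, 'cx': 308.5576937749264, 'cy': 233.9040084031696, 'xyz': array([1.41919095, 0.2525145 , 0.71358826]), 'rotation': array([ 0.51857736,  0.71300815, -0.37441378, -0.28724767])}
{'t': 0.1, 'q': array([-1.44410356e+00,  2.21132967e-01,  1.52747811e+00,  3.87900553e-06,
        1.39471785e+00, -1.26086187e-01]), 'dq': array([ 0.000412  , -0.00282463, -0.00321409, -0.00012722,  0.00081836,
        0.00069158]), 'effort': array([ 1.29875287e-03, -4.95944309e+01, -3.88519371e+01,  7.01402617e-02,
        5.14752930e-02, -5.06896208e-05]), 'ee_pos': array([ 0.15624809, -0.60460662,  0.23556533]), 'eef_rot': array([ 9.92023146e-01,  1.26052862e-01,  1.64592189e-06, -8.68136807e-04]), 'wrist_force': array([-0.26222563,  0.14433542, -0.53384144]), 'ft_torque': array([-0.0127726 ,  0.03320997,  0.00720093]), 'grasp_force': 0.0, 'gripper_width': 0.08712442185432712}
```

View pics/top0.png

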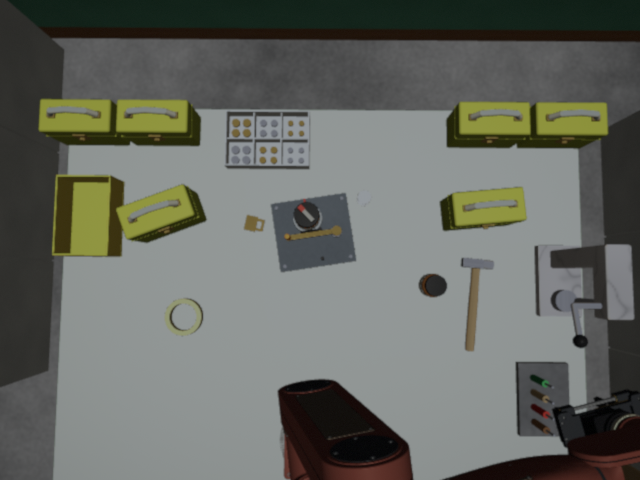

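View pics/scene0.png

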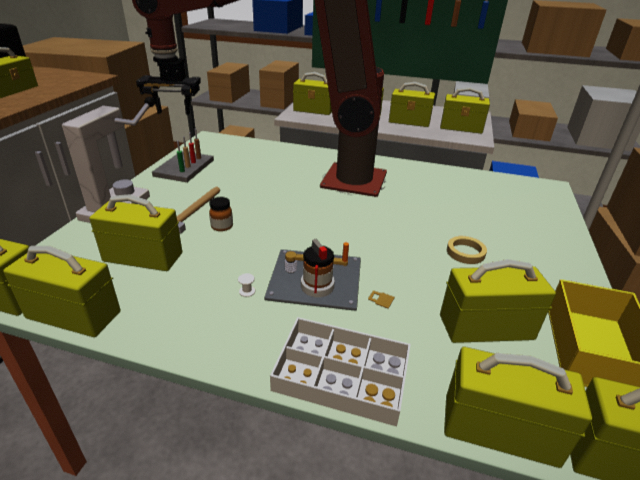

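The top view shows the holder at about (313,232), cap with its red bar end up-left at about (307,216), peg at (287,236) and pivot at (337,231). The clasp is at (255,223) and the spool at (364,199). The scene view shows the red fin on the far side of the jar from the robot at (318,275). Next I measure these.

```bash
cat > m.py <<'E'
from h import *
def masks(p):
    h=cv2.cvtColor(p,cv2.COLOR_RGB2HSV); return h[...,0].astype(int),h[...,1].astype(int),h[...,2].astype(int)
def rep(name,W,m):
    Q=W[m]; 
    if len(Q): print(name,len(Q),'mean',Q.mean(0).round(4),'med',np.median(Q,0).round(4),'min',Q.min(0).round(3),'max',Q.max(0).round(3))
    return Q
if __name__=='__main__':
  for n in('top','scene'):
    W=np.load(n+'.npy');p=np.load(n+'p.npy');H,S,V=masks(p)
    z=W[...,2]; near=(abs(W[...,0]-.53)<.15)&(abs(W[...,1]-.04)<.16)
    print(n)
    bar=rep('bar',W,near&(z>.125)&(z<.15))
    c=np.cov(bar[:,:2].T); w,v=np.linalg.eigh(c); print('ext',w**.5,'ang',np.arctan2(v[1,1],v[0,1]))
    rep('barred',W,near&(z>.12)&(z<.15)&((H<8)|(H>172))&(S>150))
    rep('captop',W,near&(z>.104)&(z<.119)&(S<90))
    pg=rep('peg',W,near&(z>.07)&(z<.12)&(H>=8)&(H<22)&(S>150)&(V>110))
    rep('fin',W,near&(z>.02)&(z<.1)&((H<6)|(H>174))&(S>150))
    pl=near&(z>.006)&(z<.02)&(S<80)
    Q=rep('plate',W,pl)
    print(cv2.minAreaRect((Q[:,:2]*1000).astype(np.float32)))
    arm_=rep('armbar',W,near&(z>.052)&(z<.07)&(H>12)&(H<30)&(S>100))
    w,v=np.linalg.eigh(np.cov(arm_[:,:2].T));print('armdir',np.arctan2(v[1,1],v[0,1]),w**.5)
    i=p[180:280,255:375] if n=='top' else p[225:315,255:405]
    cv2.imwrite(f'pics/{n}c.png',cv2.resize(i,None,fx=5,fy=5,interpolation=cv2.INTER_CUBIC)[...,::-1])
E
python3 m.py
```

```text
top
bar 98 mean [0.6218 0.0424 0.1364] med [0.6224 0.0432 0.1363] min [0.602 0.022 0.129] max [0.644 0.064 0.142]
ext [0.00368096 0.01512372] ang 0.7903571063541643
barred 20 mean [0.6363 0.0557 0.1371] med [0.636  0.0564 0.1371] min [0.63  0.049 0.132] max [0.644 0.062 0.142]
captop 397 mean [0.6206 0.042  0.1122] med [0.6204 0.0415 0.1122] min [0.566 0.007 0.105] max [0.664 0.099 0.119]
peg 9 mean [0.5633 0.0928 0.112 ] med [0.564  0.0941 0.1117] min [0.559 0.089 0.109] max [0.567 0.097 0.114]
plate 3989 mean [0.5707 0.0259 0.0115] med [0.559  0.0191 0.0114] min [ 0.381 -0.119  0.006] max [0.68  0.198 0.02 ]
((530.7214965820312, 40.31671905517578), (298.2593078613281, 317.3861999511719), 0.37431061267852783)
armbar 270 mean [0.5771 0.0138 0.0626] med [0.5771 0.0142 0.0624] min [ 0.56  -0.051  0.055] max [0.597 0.087 0.069]
armdir 1.724422790666491 [0.0047166  0.04189453]
scene
bar 130 mean [0.6272 0.0438 0.1343] med [0.6296 0.0449 0.1358] min [0.601 0.021 0.125] max [0.645 0.064 0.14 ]
ext [0.00383608 0.01627575] ang 0.8101696364904134
barred 68 mean [0.6383 0.0555 0.1315] med [0.6388 0.056  0.1324] min [0.629 0.046 0.12 ] max [0.645 0.064 0.139]
captop 302 mean [0.6326 0.0398 0.1123] med [0.634  0.0364 0.113 ] min [0.587 0.005 0.104] max [0.658 0.075 0.118]
peg 26 mean [0.5771 0.0885 0.1027] med [0.5671 0.0934 0.1085] min [0.564 0.041 0.072] max [0.654 0.099 0.115]
fin 53 mean [0.6619 0.0484 0.067 ] med [0.6619 0.0486 0.0686] min [0.654 0.046 0.028] max [0.668 0.051 0.099]
plate 2676 mean [0.6068 0.0396 0.0124] med [0.6177 0.0667 0.0124] min [ 0.389 -0.11   0.006] max [0.68  0.194 0.02 ]
((543.0625, 48.073577880859375), (297.8950500488281, 291.1637878417969), 86.16629791259766)
armbar 213 mean [0.581  0.01   0.0608] med [ 0.5819 -0.0199  0.0619] min [ 0.559 -0.053  0.052] max [0.598 0.101 0.067]
armdir 1.7312539941842093 [0.00537368 0.056711  ]
```

View pics/topc.png

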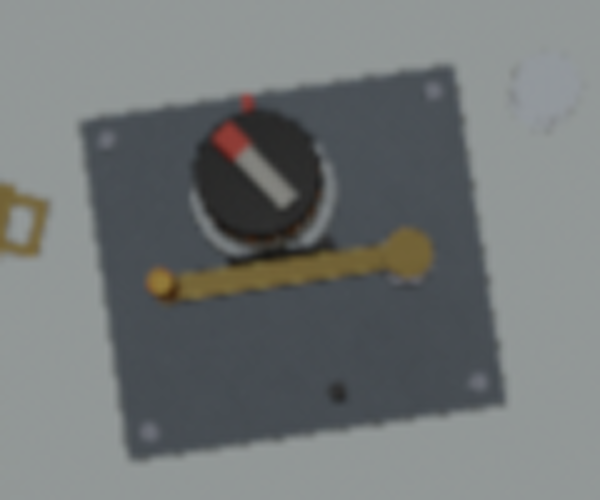

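Both cameras agree with the given dimensions: jar axis (0.6225, 0.042), yaw 0.156 (from the arm and the fin) and bar heading 0.80, so the cap is at about 0.64. Predicted peg position (0.564, 0.0935) matches the measured one.

arm_command:
  moves: "1 4.2 -3.5 0 0;1 4.2 -3.5 0 0;1 4.2 -3.5 0 0;1 4.2 -3.5 0 0;1 4.2 -3.5 0 0;1 4.2 -3.5 0 0;1 4.2 -3.5 0 0;1 4.2 -3.5 0 0;1 4.2 -3.5 0 0;1 4.2 -3.5 0 0;1 4.2 -3.5 0 0;1 4.2 -3.5 0 0"

```text
t: 1.6
ee_pos: [0.5399, -0.0707, 0.2362]
eef_rot: [0.992, 0.126, -0.0, 0.0]
wrist_force: [-0.2, -1.5, 0.4]
gripper_width: 0.0872
grasp_force: 0.0
```

```bash
cat > go.py <<'E'
import sys; from h import *
# target x y z heading -> remaining shift in tool axes (cm) and roll (deg)
s=arm.get_state(); t=[float(a) for a in sys.argv[1:]]
M=R.from_quat(s['eef_rot']).as_matrix(); hd=np.arctan2(M[1,0],M[0,0])
print('t',s['t'],'pos',s['ee_pos'].round(4),'head',hd.round(3),'z',M[:,2].round(3),'F',s['wrist_force'].round(1),'T',s['ft_torque'].round(2),s['gripper_width'],s['grasp_force'])
d=(np.array(t[:3])-s['ee_pos']); e=np.degrees((hd-t[3]+np.pi)%(2*np.pi)-np.pi)
print('tool cm',(M.T@d*100).round(2),'roll',e.round(1))
c,n=np.cos(np.radians(e)),np.sin(np.radians(e)); v=M.T@d*100
print('after roll',(np.array([c*v[0]+n*v[1],-n*v[0]+c*v[1],v[2]])).round(2))
E
python3 go.py .6225 .042 .129 .8
```

```text
t 1.6 pos [ 0.5399 -0.0707  0.2362] head 0.253 z [-0. -0. -1.] F [-0.2 -1.5  0.4] T [-0.02 -0.03 -0.04] 0.08717194919479515 0.0
tool cm [10.82 -8.85 10.72] roll -31.3
after roll [13.85 -1.92 10.72]
```

arm_command:
  moves: "1 3.6 -2.95 0 0;1 3.6 -2.95 0 0;1 3.6 -2.95 0 0;1 0 0 2.5 -10;1 0 0 2.5 -10;1 0 0 1.7 -10;1 0 0 0 -1.3;1 0 0 0 0"

```text
t: 2.6
ee_pos: [0.622, 0.0402, 0.1702]
eef_rot: [0.922, 0.388, 0.0, 0.0]
wrist_force: [0.7, -0.6, -0.1]
gripper_width: 0.087
grasp_force: 0.0
```

```bash
python3 go.py .6225 .042 .129 .8
```

```text
t 2.6 pos [0.622  0.0402 0.1702] head 0.796 z [ 0.001 -0.    -1.   ] F [ 0.7 -0.6 -0.1] T [-0.04 -0.02  0.02] 0.08704094641383793 0.0
tool cm [ 0.16 -0.09  4.12] roll -0.2
after roll [ 0.16 -0.09  4.12]
```

arm_command:
  moves: "1 0.15 -0.1 1.5 0;1 0 0 1.5 0;1 0 0 1.0 0;1 0 0 0 0;0 0 0 0 0;0 0 0 0 0;0 0 0 0 0;0 0 0 0 0;0 0 0 0 0;0 0 0 0 0"
  grip_force: 40

```text
t: 3.85
ee_pos: [0.622, 0.0421, 0.1296]
eef_rot: [0.921, 0.389, 0.0, -0.0]
wrist_force: [0.2, 0.2, 0.1]
gripper_width: 0.035
grasp_force: 0.0
```

```bash
python3 go.py .6225 .042 .129 .156
```

```text
t 3.85 pos [0.622  0.0421 0.1296] head 0.799 z [ 0.  0. -1.] F [0.2 0.2 0.1] T [-0.05 -0.06 -0.02] 0.03502528476985261 0.0
tool cm [0.03 0.04 0.06] roll 36.8
after roll [0.05 0.01 0.06]
```

Fingers still closing.

arm_command:
  moves: "0 0 0 0 0;0 0 0 0 0;0 0 0 0 0;0 0 0 0 0;0 0 0 0 0"
  grip_force: 40

```text
t: 4.47
ee_pos: [0.6217, 0.0423, 0.1295]
eef_rot: [0.921, 0.389, -0.0, -0.0]
wrist_force: [-2.4, 1.6, 1.2]
gripper_width: 0.0115
grasp_force: 40.0
```

arm_command:
  moves: "0 0 0 0 6;0 0 0 0 6;0 0 0 0 6;0 0 0 0 6;0 0 0 0 6;0 0 0 0 4;0 0 0 0 0;0 0 0 0 0"

```text
t: 5.48
ee_pos: [0.6215, 0.0426, 0.1295]
eef_rot: [0.995, 0.103, -0.0, -0.001]
wrist_force: [-3.9, 3.1, 2.5]
gripper_width: 0.0117
grasp_force: 40.0
```

```bash
python3 go.py .6225 .042 .129 .156
```

```text
t 5.475 pos [0.6215 0.0426 0.1295] head 0.207 z [-0.001  0.001 -1.   ] F [-3.9  3.1  2.5] T [ 0.67  0.7  -0.15] 0.011665533705773187 40.000178567133844
tool cm [0.08 0.08 0.05] roll 2.9
after roll [0.09 0.08 0.05]
```

arm_command:
  moves: "0 0 0 0 2;0 0 0 0 2;0 0 0 0 2;0 0 0 0 0;0 0 0 0 0"

```text
t: 6.1
ee_pos: [0.6215, 0.0426, 0.1295]
eef_rot: [0.999, 0.052, -0.001, -0.0]
wrist_force: [-4.2, 3.2, 3.3]
gripper_width: 0.0119
grasp_force: 41.4
```

```bash
python3 go.py .6225 .042 .129 .156
```

```text
t 6.1 pos [0.6215 0.0426 0.1295] head 0.105 z [-0.001  0.    -1.   ] F [-4.2  3.2  3.3] T [0.59 0.76 0.82] 0.011873760235800694 41.364587880671024
tool cm [0.09 0.07 0.05] roll -2.9
after roll [0.09 0.08 0.05]
```

Hard stop felt (torque 0.82 N m). Release, rise and check.

arm_command:
  moves: "0 0 0 0 0;0 0 0 0 0;0.6 0 0 0 0;0.6 0 0 0 0;0.6 0 0 0 0;0.6 0 0 0 0;0.6 0 0 -3 0;0.6 0 0 -3 0;0.6 -4 0 0 -10;0.6 -4 0 0 -10;0.6 -2 0 0 -10;0.6 0 0 0 0"

```text
t: 7.6
ee_pos: [0.5251, 0.018, 0.1898]
eef_rot: [0.952, 0.306, 0.0, 0.0]
wrist_force: [0.2, 0.2, 0.8]
gripper_width: 0.0524
grasp_force: 0.0
```

```bash
python3 - <<'E'
from m import *
for n in('scene','top'):
    p,W=grab(n);H,S,V=masks(p);z=W[...,2]
    near=(np.hypot(W[...,0]-.622,W[...,1]-.042)<.036)
    bar=rep('bar',W,near&(z>.128)&(z<.142))
    if len(bar)>3:
        w,v=np.linalg.eigh(np.cov(bar[:,:2].T));print(w**.5,np.arctan2(v[1,1],v[0,1]))
    rep('red',W,near&(z>.12)&(z<.142)&((H<8)|(H>172))&(S>150))
    if n=='scene': cv2.imwrite('pics/s1.png',cv2.resize(p[205:325,240:400],None,fx=5,fy=5)[...,::-1])
E
python3 go.py .564 .0935 .095 1.727
```

```text
bar 91 mean [0.6288 0.0429 0.1363] med [0.6309 0.0431 0.1371] min [0.597 0.033 0.128] max [0.65  0.052 0.14 ]
[0.00357059 0.01666823] -2.99463633214017
red 61 mean [0.6434 0.0456 0.1319] med [0.6457 0.0459 0.1335] min [0.62  0.038 0.12 ] max [0.65  0.052 0.139]
bar 53 mean [0.6341 0.0445 0.1357] med [0.6334 0.0437 0.1358] min [0.62  0.038 0.129] max [0.649 0.051 0.141]
[0.00365483 0.00856354] -2.9944959716154953
red 16 mean [0.6427 0.0449 0.1356] med [0.6428 0.0449 0.1359] min [0.638 0.041 0.132] max [0.647 0.049 0.14 ]
t 7.7 pos [0.5265 0.0184 0.19  ] head 0.621 z [ 0.001  0.    -1.   ] F [-0.9 -0.1  0.1] T [-0.01  0.02 -0.  ] 0.05207113494323001 0.0
tool cm [ 7.41 -3.93  9.51] roll -63.4
after roll [6.84 4.86 9.51]
```

View pics/s1.png

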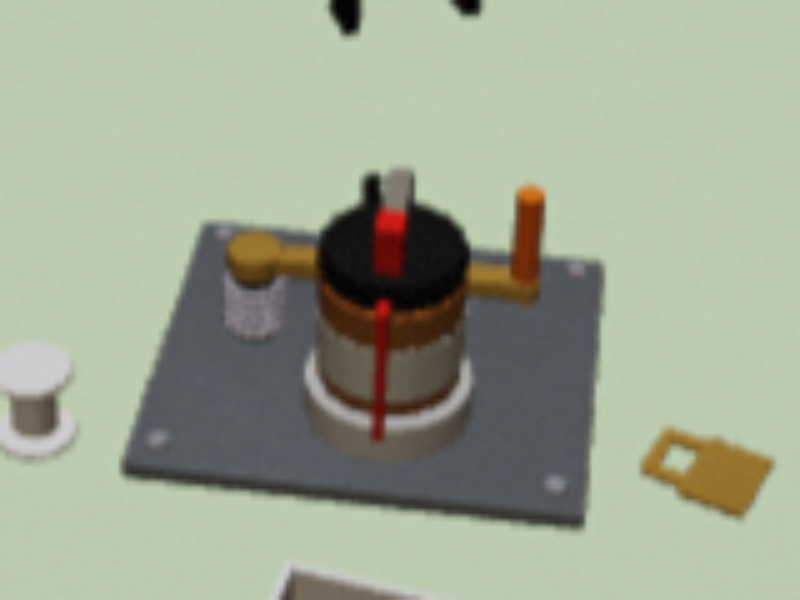

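The crop shows the red bar end (390,240) directly above the red fin (380,370), and the measured bar heading is 0.147, so the cap is home. The peg stands at (528,235) with free space around it. Next, move over the peg.

arm_command:
  moves: "0.6 3.7 -1.95 0 0;0.6 3.7 -1.95 0 0;0.6 0 0 0 -10;0.6 0 0 0 -10;0.6 0 0 0 -10;0.6 0 0 0 -10;0.6 0 0 0 -10;0.6 0 0 0 -10;0.6 0 0 0 -3.4;0.6 0 0 3 0;0.6 0 0 0 0"

```text
t: 9.07
ee_pos: [0.5617, 0.0937, 0.1569]
eef_rot: [0.649, 0.761, -0.002, -0.002]
wrist_force: [0.6, 0.6, -0.3]
gripper_width: 0.0521
grasp_force: 0.0
```

```bash
python3 go.py .564 .0935 .093 1.724
```

```text
t 9.075 pos [0.5617 0.0937 0.1569] head 1.729 z [-0.005 -0.    -1.   ] F [ 0.6  0.6 -0.3] T [-0.05 -0.1  -0.01] 0.05213243963306965 0.0
tool cm [-0.06  0.25  6.39] roll 0.3
after roll [-0.06  0.25  6.39]
```

arm_command:
  moves: "0.6 0 0.1 2.4 0;0.6 0 0 2.4 0;0.6 0 0 1.6 0;0.6 0 0 0 0;0 0 0 0 0;0 0 0 0 0;0 0 0 0 0;0 0 0 0 0;0 0 0 0 0;0 0 0 0 0;0 0 0 0 0;0 0 0 0 0"
  grip_force: 30

```text
t: 10.58
ee_pos: [0.5638, 0.0935, 0.0957]
eef_rot: [0.648, 0.761, -0.0, -0.0]
wrist_force: [-2.5, -0.0, 3.7]
gripper_width: 0.0132
grasp_force: 30.0
```

```bash
python3 go.py .564 .0935 .093 1.724
python3 - <<'E'
import numpy as np
# arc from rest to 0.83 in 12 steps in tool axes; tool x = radial(out), tool y = arm +x
n=12;a=.81/n
print('per step along chord: ty',-13.5*np.sin(a),'tx',-13.5*(1-np.cos(a)),'roll',-np.degrees(a))
E
```

```text
t 10.575 pos [0.5638 0.0935 0.0957] head 1.731 z [-0. -0. -1.] F [-2.5 -0.   3.7] T [-0.09  0.36 -0.04] 0.01315606259850204 29.99990085605532
tool cm [-0.    0.02  0.27] roll 0.4
after roll [-0.    0.02  0.27]
per step along chord: ty -0.9105581771559502 tx -0.030743012102916134 roll -3.867465117133057
```

Peg gripped (13 mm wide, 30 N). Swing.

arm_command:
  moves: "0 -0.03 -0.91 0 -3.87;0 -0.03 -0.91 0 -3.87;0 -0.03 -0.91 0 -3.87;0 -0.03 -0.91 0 -3.87;0 -0.03 -0.91 0 -3.87;0 -0.03 -0.91 0 -3.87"

```text
t: 11.32
ee_pos: [0.5142, 0.0752, 0.0958]
eef_rot: [0.481, 0.877, 0.002, 0.001]
wrist_force: [3.7, 3.3, -0.5]
gripper_width: 0.0131
grasp_force: 30.0
```

```bash
cat > g.py <<'E'
from h import *
s=arm.get_state(); d=s['ee_pos'][:2]-np.array([.585,-.040]); print('r',np.hypot(*d),'gate',np.arctan2(d[1],d[0])-1.727)
E
python3 g.py; python3 go.py .4747 .0379 .095 2.527
```

```text
r 0.1351848524737358 gate 0.3950841393442135
t 11.325 pos [0.5142 0.0752 0.0958] head 2.138 z [ 0.003  0.002 -1.   ] F [ 3.7  3.3 -0.5] T [ 0.59 -0.65 -0.06] 0.013123412183023157 30.008552754297853
tool cm [-1.02 -5.33  0.06] roll -22.3
after roll [ 1.08 -5.32  0.06]
```

arm_command:
  moves: "0 -0.03 -0.91 0 -3.87;0 -0.03 -0.91 0 -3.87;0 -0.03 -0.91 0 -3.87;0 -0.03 -0.91 0 -3.87;0 -0.03 -0.91 0 -3.87;0 -0.03 -0.91 0 -3.87;0 0 0 0 0;0 0 0 0 0;0 0 0 0 0"

```text
t: 12.45
ee_pos: [0.4749, 0.0382, 0.0957]
eef_rot: [0.296, 0.955, 0.002, 0.001]
wrist_force: [1.7, 7.4, 0.7]
gripper_width: 0.013
grasp_force: 30.0
```

```bash
python3 g.py; python3 go.py .4747 .0379 .095 2.527
```

```text
r 0.13504491217228598 gate 0.7971944363507595
t 12.45 pos [0.4749 0.0382 0.0957] head 2.541 z [ 0.002  0.003 -1.   ] F [1.7 7.4 0.7] T [ 1.23 -0.38 -0.06] 0.013033642218923667 30.00817975960672
tool cm [-0.   -0.03  0.07] roll 0.8
after roll [-0.   -0.03  0.07]
```

arm_command:
  moves: "0 0 -0.2 0 0;0 0 0 0 0;0 0 0 0 0;0 0 0 0 0"

```text
t: 12.95
ee_pos: [0.4747, 0.0378, 0.0958]
eef_rot: [0.296, 0.955, 0.003, 0.001]
wrist_force: [5.4, 13.0, -2.7]
gripper_width: 0.0131
grasp_force: 30.0
```

```bash
python3 g.py; python3 go.py .4747 .0379 .095 2.527; python3 - <<'E'
from h import *
p,W=grab('top'); cv2.imwrite('pics/t2.png',cv2.resize(p[170:290,245:405],None,fx=5,fy=5)[...,::-1])
p,W=grab('scene'); cv2.imwrite('pics/s2.png',p[...,::-1])
E
```

```text
r 0.13498958983278225 gate 0.800359074463737
t 12.95 pos [0.4747 0.0378 0.0958] head 2.541 z [ 0.004  0.005 -1.   ] F [ 5.4 13.  -2.7] T [ 2.12 -1.03 -0.08] 0.013097506434687019 30.026920130476356
tool cm [0.   0.01 0.08] roll 0.8
after roll [0.   0.01 0.08]
```

View pics/s2.png

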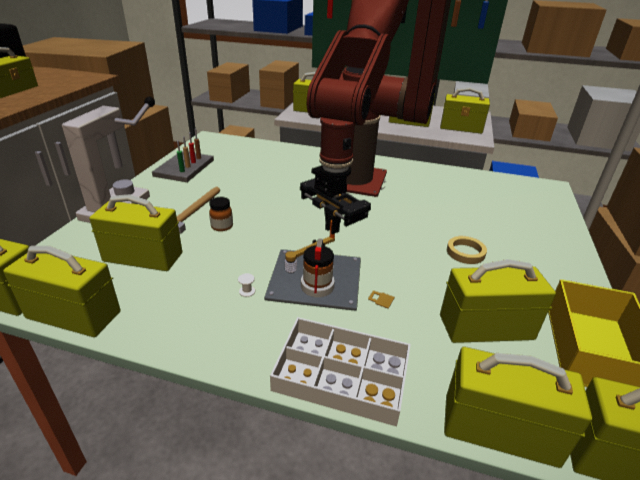

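The scene view shows the arm swung toward the robot, the fingers holding the peg at (332,237), and the bystanders unmoved. The force rose from 7.5 to 14 N without motion, so the arm is firm on its stop.

```bash
python3 -c "
from station import arm; print(arm.finish_job())"
```

```text
the job is handed in; nothing more can be done
None
```

The cap is screwed fully home and the brass arm is held by its peg at the 0.8 rad stop, measured at 0.80. I handed the job in about 13 s into the 45 s limit; it returned no pass or fail verdict.

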